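# Refit the boot dryer's timer knob and hold it in

### The job

The timer knob has come off the boot dryer and is standing on the tile coaster. Pick it up, turn it so that the flat in its bore matches the flat on the dryer's D-shaped stem, push it fully home on the stem, then push it on down against the start spring, well over half its travel, and keep it pressed in: finish while still gripping the knob and holding it down, do not let go. Leave the pie plate, the mallet and the tin of punches where they are.

Things in the scene. Friction and masses are not known exactly. Their poses are not given: they have to be found in the camera images.
- knob_mid (a point): Loose black pointer knob standing bore down on the coaster, 34 mm tall, about 60 g. Origin on the bore axis, half-way up (17 mm). z up, x to the nose. From above a bar: flat sides at y = +-12 mm for x -13 to +12 mm, tail at x = -18, nose tapering to x = +30 mm, white line on top to the nose. D bore 14 mm deep, radius 7 mm, its flat 3.9 mm from the axis on the nose (+x) side.
- coaster: White tile coaster, 100 mm square, 8 mm thick, loose on the slab; the knob stands on it within 15 mm of its middle. Origin under its centre.
- stem_seat (a point): On the stem's axis at the top of its collar (22 mm wide): the knob's underside rests here when fully home. z up. Above it a D-shaped shaft 12 mm tall, radius 6 mm, top 2.5 mm tapered, flat 3 mm from the axis on the +x side; the knob goes on only with its nose along this x, within 0.15 rad. Seat and shaft move down together when pressed. It may be turned 0.4 rad either way from the dryer's x; it turns only with a stiff 0.4 N m.
- dryer: Boot dryer, fixed: grey base 260 (x) by 360 (y) mm, top 90 mm above the slab; origin under its centre, x away from the robot. The stem is at x = -60 mm, y = 0, its seat 114 mm above the slab; a ridge on the 52 mm aluminium disc under it lies on the flat's side. Two upright tubes, 58 mm thick (84 mm at the foot), 240 mm high above the slab, at x = +65, y = +-110 mm.
- stem (a joint): How far the timer stem is pressed down, in m: 0 when free, 0.006 at the stop. A spring pushes it back up, with 3 N at the start and about 10 N at the stop; the knob needs much less than that to slide onto the shaft.
- pie_plate: Bystander: small shallow aluminium pie plate, 130 mm across, 20 mm high; origin under its centre.
- mallet: Bystander: wooden mallet lying on the slab, head 64 mm thick and 110 mm long, handle 240 mm towards its -x; origin under the head.
- punch_tin: Bystander: open tin 100 by 150 by 24 mm with five steel punches in it; origin under its centre.
Mind the look-alikes: they are no part of the job. Of the things that look like the part that bears knob_mid, the middle-sized one is meant.

How it is judged:
On the way, in this order (a step that is already met when the one before it is completed fails the run):
1. the knob is lifted from the coaster in the fingers (height (world z) of knob_mid above 0.06 m and contact force between knob and the fingers above 1 N), for 0.1 s.
2. the knob is at least 5 mm down over the D-shaft (z of knob_mid in the frame of stem_seat below 0.024 m and horizontal distance between knob_mid and stem_seat below 0.003 m and angle between the x axis of knob_mid and the x axis of stem_seat, either way round below 0.3 rad).
At the end, for the whole second after the job is handed in: The knob is fully home on the D-shaft (underside within 2 mm of the collar, axis within 2.5 mm, flats matched within 0.3 rad, upright within 0.12 rad), the stem is held pressed down more than 3.5 mm of its 6 mm against its spring, the fingers still hold the knob, and it is at rest (value of joint stem above 0.0035 m and z of knob_mid in the frame of stem_seat between 0.014 and 0.019 m and horizontal distance between knob_mid and stem_seat below 0.0025 m and angle between the x axis of knob_mid and the x axis of stem_seat, either way round below 0.3 rad and angle between knob_mid's own z axis and vertical below 0.12 rad and contact force between knob and the fingers above 2 N and linear speed of knob below 0.02 m/s); the arm keeps its last pose, push and grip.
It fails at once if the pie plate is shifted (distance of pie_plate from where it was at the start of the episode above 0.03 m).
It fails at once if the mallet is shifted (distance of mallet from where it was at the start of the episode above 0.03 m).
It fails at once if the tin of punches is shifted (distance of punch_tin from where it was at the start of the episode above 0.03 m).
It also fails if it takes over 45 s, if anything falls off the work surface, if the arm or the gripper's body presses on something with over 40 N, if the wrist force passes 120 N, or if a joint passes its speed limit or range.

### The arm

A 6-joint arm with a two-finger parallel gripper is mounted at the origin on the work surface. World frame = base frame: x ahead of the robot, y to its left, z up, the work surface at z = 0. Lengths are in m, angles in rad, forces in N, time in s.
With the tool pointing down it reaches from about 0.3 to 0.875 m from the base axis. Payload 6.4 kg.
Tool frame: the origin (TCP) lies midway between the tips of the shut fingers; the grasp point (between the pads) lies 19 mm behind it; z points along the fingers, y is the line along which they close (so a half turn about z gives the same grasp; the last joint's range is limited). The gripper opens to 85 mm and grips with 20 to 120 N. Pads are 22 mm wide; open, the fingers measure 114 mm over their backs; the gripper's body (76 mm by 85 mm) begins 54 mm behind the grasp point. The pads swing forward as they close: fully open they stand 13 mm farther back than shut.
Start: joints at [0.909, 0.181, 1.607, -0, 1.354, -0.206], TCP at [0.253, 0.516, 0.231] pointing down, gripper open.
Joint ranges: [-2.99, 2.99], [-0.89, 2.07], [0.3, 2.58], [-1.14, 4.28], [0, 2.63], [-3.12, 3.12]. Speed limits (rad/s): [2.57, 2.57, 3.01, 3.14, 3.14, 3.14].

### API

Orientations are given as a unit quaternion [w, x, y, z].
In Python, from bench import status, camera, ctrl gives the robot as it stands. The module is installed in compiled form; this text tells all that it offers.
- The arm moves only by the shell command python3 -m handwheel 'ROWS'. ROWS is JSON, a list that holds one entry, the list of rows, each a list of 7 numbers: the opening, from -1 (shut) to 1 (fully open), then the shift along the tool's x, y, z in cm, then the turn, a rotation vector about the tool's x, y, z in degrees. A call has 1 to 10 rows; each row is the pose to reach, as a shift and turn from the pose commanded when the call began, along the tool's axes at that moment; what a row does not reach only later rows make up. A row lasts 1/8 s, in which the tool goes at most 62.5 mm and 10.7 degrees, less where a joint would pass 70% of its speed; a pose out of reach is approached as far as the arm can. A call with a gripper value outside its range is refused whole. The fingers move at their own pace and stop on an object; the grip force is fixed at half the most. Time passes only in rows, so rows that repeat a pose let the fingers close. It gives the time, the measured TCP pose, the force, the opening and the grip force at its end, in the units of the state.
- status.get_obs(): the state, without advancing time (a new reading comes with each control period).
- camera(name): name is "side" or "top"; returns a dict with "frame" (480x640x3 uint8, blue, green, red), "depth" (480x640 float32, m along the optical axis (not along the pixel's ray), 0 where there is no reading), "fx", "fy", "cx", "cy" (pixels), "dist" ([k1, k2, p1, p2, k3] as OpenCV has them; the pictures are not rectified), "extrinsics" (4x4, takes a point from camera to world coordinates). Camera axes: x right, y down, z forward; pixel columns grow to the right and rows downward; lengths in m; the calibration is good to about 2 mm. A picture is of the moment at which its call begins.
- ctrl.hand_in(): hands the job in; it is judged then, once.
The state is a dict: "time_s": time; "q": joint angles; "dq": joint speeds; "joint_efforts": joint torques, N m; "eef_pos": TCP position; "eef_rot": TCP orientation; "wrist_force": force on the tool from outside, world axes, zero at the start; "torque": the same for the moment, N m; "opening": opening from 0.0 (shut) to 1.0 (fully open); "grasp_force": force on a finger pad.
Only numpy, scipy, OpenCV 4.12 (cv2) and the standard library are available. Lean on these libraries where they do the work, as an engineer would, in place of code of your own. Each camera call takes 0.05 s, during which the arm holds its last target. There are 200 camera calls.

## Working session

There is one attempt and no reset: what is moved stays moved. The work goes in short steps, Python scripts to look and compute and a shell command to move; the robot and the scene stay as the last step left them, time stands still between calls to the robot, and variables do not carry over. Pictures are saved under pics/ and viewed, at most 10 in all, crops included, and the job is handed in when it is done.

```bash
mkdir -p pics; cat > h.py <<'E'
import numpy as np, cv2
from bench import status, camera, ctrl
def cam(n):
    c=camera(n); K=np.array([[c['fx'],0,c['cx']],[0,c['fy'],c['cy']],[0,0,1]]); return c,K,np.array(c['dist'],float),np.array(c['extrinsics'])
def ray(C,px):
    c,K,D,T=C
    p=cv2.undistortPoints(np.array(px,float).reshape(-1,1,2),K,D).reshape(-1,2)
    d=np.c_[p,np.ones(len(p))]@T[:3,:3].T
    return T[:3,3],d
def onz(C,px,z):
    o,d=ray(C,px); return o+d*((z-o[2])/d[:,2])[:,None]
def dep(C,px):
    o,d=ray(C,px); z=np.array([C[0]['depth'][int(v),int(u)] for u,v in np.array(px).reshape(-1,2)]); return o+d*z[:,None]
E
python3 - <<'E'
from h import *
for n in('top','side'):
    C=cam(n); cv2.imwrite(f'pics/{n}0.png',C[0]['frame']); print(n,C[1].round(1).tolist(),C[2],C[3].round(3).tolist())
print(status.get_obs())
E
```

```text
top [[557.8, 0.0, 317.2], [0.0, 557.8, 238.2], [0.0, 0.0, 1.0]] [-0.14445668  0.          0.          0.          0.        ] [[-0.021, -0.984, 0.178, 0.315], [-1.0, 0.021, -0.003, -0.14], [-0.001, -0.178, -0.984, 1.095], [0.0, 0.0, 0.0, 1.0]]
side [[436.9, 0.0, 321.0], [0.0, 436.9, 234.9], [0.0, 0.0, 1.0]] [-0.00870929  0.          0.          0.          0.        ] [[0.86, -0.303, 0.412, 0.137], [-0.511, -0.538, 0.67, -0.668], [0.019, -0.787, -0.617, 0.6], [0.0, 0.0, 0.0, 1.0]]
{'time_s': 0.1, 'q': array([ 9.08679667e-01,  1.81472237e-01,  1.60791914e+00, -1.03220344e-05,
        1.35382770e+00, -2.06301882e-01]), 'dq': array([-1.00910120e-03, -2.34722353e-03, -3.45399293e-03,  6.53470481e-05,
        5.11209296e-04, -4.64186661e-04]), 'joint_efforts': array([ 8.06265089e-04, -4.45877945e+01, -3.52240884e+01, -3.08252402e-04,
        4.08263033e-03, -2.10525894e-05]), 'eef_pos': array([0.25277844, 0.51588758, 0.23046579]), 'eef_rot': array([-3.37540825e-04,  2.25938360e-01,  9.74141261e-01, -7.39867357e-04]), 'wrist_force': array([ 0.46884361, -0.47634191,  0.23937943]), 'torque': array([-0.02283662, -0.00336747, -0.00670079]), 'grasp_force': 0.0, 'opening': 0.9970896045298376}
```

View pics/top0.png

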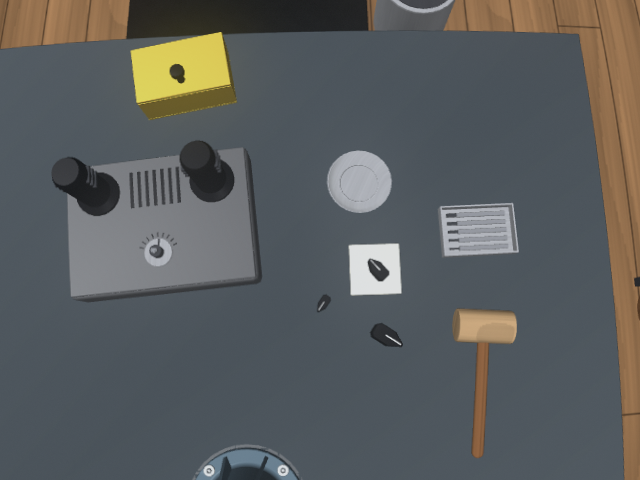

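View pics/side0.png

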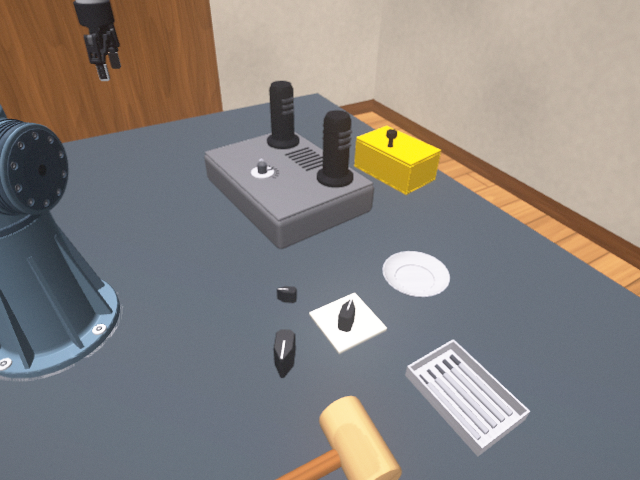

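Top view: the look-alikes are the small knob (323,303), the large knob (387,336), the knob on the coaster (378,269) and the lever on the yellow box (177,72). I choose the middle-sized knob on the coaster, (378,269). The stem is on the disc at (157,251). Next come close crops and the first measurements.

```bash
python3 - <<'E'
from h import *
C=cam('top'); S=cam('side')
f=C[0]['frame']; g=S[0]['frame']
up=lambda a:cv2.resize(a,(400,300),interpolation=cv2.INTER_CUBIC)
cv2.imwrite('pics/crop1.png',np.vstack([np.hstack([up(f[239:299,340:420]),up(f[221:281,117:197])]),np.hstack([up(g[290:350,305:385]),up(g[140:200,223:303])])]))
def cont(C,box,m):
    u0,v0,u1,v1=box; mm=np.zeros(m.shape,np.uint8); mm[v0:v1,u0:u1]=m[v0:v1,u0:u1]*255
    c=max(cv2.findContours(mm,0,2)[0],key=cv2.contourArea); return c.reshape(-1,2),cv2.contourArea(c)
gray=f.max(2); 
c,a=cont(C,(340,235,410,300),gray>150); r=cv2.minAreaRect(onz(C,c,0.008)[:,:2].astype(np.float32)); print('coaster',r)
hull=cv2.convexHull(c); pm=np.zeros(gray.shape,np.uint8); cv2.fillConvexPoly(pm,hull,1)
c,a=cont(C,(345,240,405,295),(gray<90)&(pm>0)); print('knob px',a,c.mean(0)); 
for z in(0.008,0.042): print(z,cv2.minAreaRect(onz(C,c,z)[:,:2].astype(np.float32)))
# depth top points
ys,xs=np.where(pm>0); P=dep(C,np.c_[xs,ys]); t=P[(P[:,2]>0.034)]; print('top pts',len(t),t.mean(0),np.median(t[:,2])); print(cv2.minAreaRect(t[:,:2].astype(np.float32)))
for n,(u,v) in dict(small=(323,303),large=(387,336),stem=(157,250)).items(): print(n,dep(C,[(u,v)]))
# base of dryer rim
ys,xs=np.mgrid[150:310,60:265]; P=dep(C,np.c_[xs.ravel(),ys.ravel()]); t=P[abs(P[:,2]-.09)<.004]; print('dryer',len(t),cv2.minAreaRect(t[:,:2].astype(np.float32)))
E
```

```text
coaster ((0.4483102858066559, -0.25469905138015747), (0.09995121508836746, 0.09958966821432114), 89.93653106689453)
knob px 212.5 [375.40740741 267.07407407]
0.008 ((0.4479469954967499, -0.25820040702819824), (0.0457443967461586, 0.026705121621489525), 43.059322357177734)
0.042 ((0.4437969923019409, -0.2545017600059509), (0.04431292787194252, 0.025869451463222504), 43.0593376159668)
top pts 282 [ 0.43913897 -0.2554972   0.07176268] 0.04206398615524132
((0.39319610595703125, -0.19602052867412567), (0.04704849049448967, 0.18597957491874695), 40.07379913330078)
small [[ 0.38276725 -0.1514679   0.02297234]]
large [[ 0.31701118 -0.2694541   0.04307496]]
stem [[0.47611565 0.14434364 0.12078922]]
dryer 18373 ((0.5362365245819092, 0.1552533209323883), (0.25201037526130676, 0.35093066096305847), 5.235123634338379)
```

View pics/crop1.png

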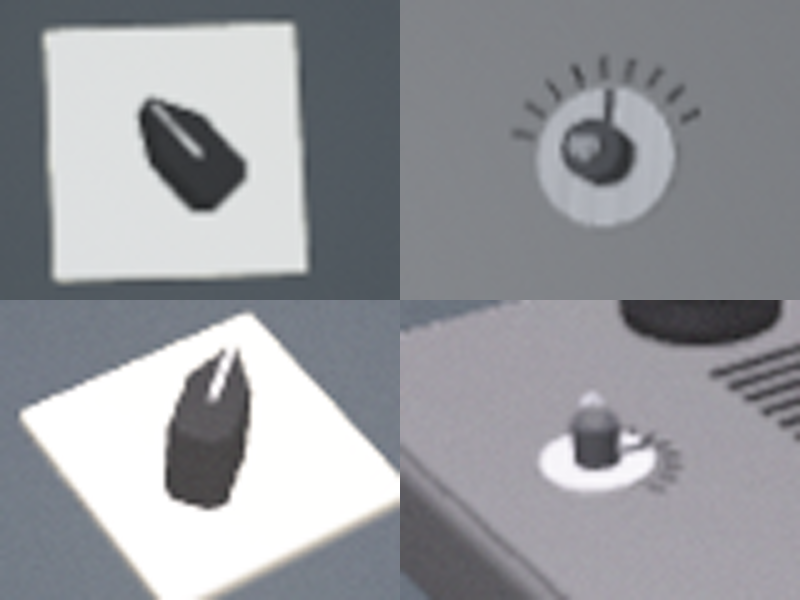

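The crops show the chosen knob on the coaster, nose up-left in the top view at about (369,260), white line towards the nose. The stem has its disc centred near (158,252) and the ridge pointing up at (159,242).

```bash
python3 - <<'E'
from h import *
def grid(C,u0,v0,u1,v1):
    v,u=np.mgrid[v0:v1,u0:u1]; p=np.c_[u.ravel(),v.ravel()]; return p,dep(C,p),C[0]['frame'][v0:v1,u0:u1].reshape(-1,3)
def circ(P):
    A=np.c_[2*P,np.ones(len(P))]; s=np.linalg.lstsq(A,(P**2).sum(1),rcond=None)[0]; return s[:2],np.sqrt(s[2]+s[:2]@s[:2])
for n,kb,sb in (('top',(352,248,400,292),(138,232,178,272)),('side',(330,290,365,340),(245,150,285,185))):
    C=cam(n)
    p,P,col=grid(C,*kb)
    t=(P[:,2]>.038)&(P[:,2]<.046)&(abs(P[:,0]-.446)<.05); T=onz(C,p[t],.042)[:,:2]
    r=cv2.minAreaRect(T.astype(np.float32)); print(n,'knobtop',t.sum(),P[t,2].mean().round(4),r)
    w=t&(col.max(1)>110); W=onz(C,p[w],.042)[:,:2]; l=cv2.fitLine(W.astype(np.float32),2,0,.01,.01).ravel(); print(' line',w.sum(),l.round(4),np.degrees(np.arctan2(l[1],l[0])), W[np.argmax(W@[1,1])],W[np.argmin(W@[1,1])])
    p,P,col=grid(C,*sb)
    print(' z hist',np.histogram(P[:,2],bins=np.arange(.086,.134,.004)))
    m=np.zeros(C[0]['frame'].shape[:2],np.uint8); b=(col.max(1)>(165 if n=='top' else 225)); 
    m[p[b,1],p[b,0]]=255; c=max(cv2.findContours(m,0,1)[0],key=cv2.contourArea).reshape(-1,2)
    h=cv2.convexHull(c.astype(np.int32)).reshape(-1,2)
    for z in(.090,.094): print(' disc',z,circ(onz(C,h,z)[:,:2]))
    s=P[:,2]>.122; print(' shafttop',s.sum(),P[s].mean(0), onz(C,p[s],.126).mean(0))
E
```

```text
top knobtop 253 0.0422 ((0.4446859359741211, -0.25737807154655457), (0.04698479175567627, 0.02318708971142769), 43.05356216430664)
 line 41 [ 0.6771  0.7359  0.4449 -0.2614] 47.386093 [ 0.46130468 -0.24274283] [ 0.43171803 -0.27789523]
 z hist (array([353, 756, 331,  24,   5,   9,  38,  47,   4,  18,   9,   0]), array([0.086, 0.09 , 0.094, 0.098, 0.102, 0.106, 0.11 , 0.114, 0.118,
       0.122, 0.126, 0.13 , 0.134]))
 disc 0.09 (array([0.47790915, 0.1521419 ]), np.float64(0.02539480776135011))
 disc 0.094 (array([0.47726175, 0.15097854]), np.float64(0.02529368417316646))
 shafttop 32 [0.45052152 0.10422158 0.27677153] [0.47395116 0.14708207 0.126     ]
side knobtop 263 0.0431 ((0.4445187747478485, -0.2598344087600708), (0.04938451573252678, 0.02372518554329872), 42.06332778930664)
 line 64 [ 0.8844  0.4667  0.4523 -0.2522] 27.819735 [ 0.46374404 -0.24428207] [ 0.42663576 -0.26022305]
 z hist (array([  71, 1060,  147,   17,   17,   15,   15,   28,    9,    7,    7,
          0]), array([0.086, 0.09 , 0.094, 0.098, 0.102, 0.106, 0.11 , 0.114, 0.118,
       0.122, 0.126, 0.13 , 0.134]))
 disc 0.09 (array([0.47890569, 0.15594648]), np.float64(0.02481635955624911))
 disc 0.094 (array([0.4762245 , 0.14948242]), np.float64(0.024621619627445746))
 shafttop 21 [ 0.36292802 -0.12422942  0.2835846 ] [0.4759883  0.13941649 0.126     ]
```

```bash
python3 - <<'E'
from h import *
C=cam('top')
f=C[0]['frame']; print(f[236:268,143:174].max(2))
S=cam('side'); print(S[0]['frame'][156:182,247:284].max(2))
E
```

```text
[[136 136 136 128 134 135 135 136 133  83  96 135 135 130 108 111 134 134
  126 105 116 134 133 128  98 102 127 133 133 133 132]
 [136 136 136 110 119 134 134 135 134 106 103 135 135 134 136 139 138 137
  127 116 126 134 133 112  89 120 133 133 133 128 124]
 [135 136 136 118  85 124 135 135 136 122 109 144 146 154 149 136 139 152
  156 151 143 135 133 116 117 130 133 133 126 108 101]
 [136 136 136 137 110  96 129 136 135 145 158 170 174 187 168 101 116 171
  191 182 169 155 143 135 134 133 133 126 100  84 109]
 [134 136 136 136 136  91 124 145 157 173 189 186 186 187 168 100 115 171
  191 186 186 183 170 146 135 133 134 107  82 107 130]
 [120 133 136 136 136 121 144 169 186 187 188 187 186 187 166  93 112 171
  190 186 187 188 188 171 154 135 132 113 107 129 133]
 [ 97 115 129 135 136 145 171 185 186 187 189 186 186 187 164  81 121 179
  190 185 186 187 187 188 184 144 129 133 133 133 133]
 [115  98 104 132 145 170 187 185 186 187 188 187 186 186 164  80 134 192
  189 185 185 187 188 189 191 166 142 134 132 133 123]
 [135 122 109 136 169 186 185 185 186 186 168 156 155 157 144  81 13
[... 6359 characters left out ...]
 222 208 193 179 157 158 165 151 132 136 139 162 167 169 168 167 169 169
  167]
 [170 169 170 169 167 167 170 172 173 177 178 188 198 196 196 193 191 182
  174 168 168 166 167 167 166 163 155 149 147 163 166 166 169 166 167 169
  166]
 [167 169 170 170 168 167 169 168 169 169 171 173 174 173 174 172 173 170
  170 171 169 168 167 168 168 168 167 167 167 169 166 167 168 167 167 169
  170]
 [168 169 168 166 168 170 167 172 167 169 168 167 167 168 169 171 167 168
  167 167 168 167 167 167 165 168 170 167 171 167 170 170 165 168 167 166
  168]
 [170 166 169 169 168 169 170 168 170 168 169 168 168 170 167 168 167 168
  166 168 168 168 166 169 169 167 166 169 166 169 169 168 165 168 169 170
  169]]
```

```bash
cat >> h.py <<'E'
from scipy.spatial.transform import Rotation as R
def goal(p,yawy):
    "cm shift and degree turn, tool axes, from measured pose to TCP p with tool down and tool y at yawy (deg)"
    o=status.get_obs(); q=o['eef_rot']; A=R.from_quat([q[1],q[2],q[3],q[0]])
    y=np.array([np.cos(np.radians(yawy)),np.sin(np.radians(yawy)),0]); z=np.array([0,0,-1.]); B=R.from_matrix(np.c_[np.cross(y,z),y,z])
    print('t',o['time_s'],'pos',o['eef_pos'].round(4),'F',o['wrist_force'].round(1),'open',round(o['opening'],3),'grip',round(o['grasp_force'],1))
    print('shift cm',(A.inv().apply(np.array(p)-o['eef_pos'])*100).round(2),'turn',np.degrees((A.inv()*B).as_rotvec()).round(1))
E
python3 - <<'E'
from h import *
ax=np.array([.4767,.1502])
for n,box in (('top',(155,239,163,245)),('side',(266,167,273,171))):
    C=cam(n); f=C[0]['frame'].max(2).astype(float); u0,v0,u1,v1=box
    sub=f[v0:v1,u0:u1]; 
    if n=='top': w=np.clip(180-sub,0,None)*(abs(np.arange(u0,u1)-158.5)<2.6); u=(w*np.arange(u0,u1)).sum(1)/w.sum(1); p=np.c_[u,np.arange(v0,v1)]
    else: w=np.clip(215-sub,0,None); v=(w*np.arange(v0,v1)[:,None]).sum(0)/w.sum(0); p=np.c_[np.arange(u0,u1),v]
    print(n,p.round(2).tolist())
    for z in(.092,.094):
        P=onz(C,p,z)[:,:2]; l=np.polyfit(P[:,0],P[:,1],1); d=P-ax
        print(z,'slope yaw',np.degrees(np.arctan(l[0])).round(1),'from axis',np.degrees(np.arctan2(d[:,1],d[:,0])).round(1), np.hypot(*d.T).round(4))
goal([.4402,-.2627,.231],-47.5)
E
```

```text
top [[158.42, 239.0], [158.43, 240.0], [158.4, 241.0], [158.25, 242.0], [158.19, 243.0], [157.82, 244.0]]
0.092 slope yaw -4.7 from axis [1.1 1.  1.1 1.9 2.3 5. ] [0.0247 0.0228 0.021  0.0191 0.0172 0.0154]
0.094 slope yaw -4.7 from axis [-0.3 -0.5 -0.5  0.1  0.3  2.9] [0.0244 0.0225 0.0206 0.0187 0.0169 0.015 ]
side [[266.0, 168.52], [267.0, 169.53], [268.0, 169.36], [269.0, 169.11], [270.0, 168.94], [271.0, 168.12], [272.0, 167.77]]
0.092 slope yaw -2.4 from axis [36.5 21.1 17.2 15.  12.5 15.7 14.9] [0.0189 0.0163 0.0184 0.0208 0.023  0.0271 0.0299]
0.094 slope yaw -2.4 from axis [30.  10.7  7.7  6.6  4.7  9.4  9.2] [0.0159 0.014  0.0163 0.0188 0.0211 0.025  0.0278]
t 0.5 pos [0.2531 0.5163 0.2312] F [ 0.6 -1.  -0.7] open 0.999 grip 0.0
shift cm [-5.109e+01 -6.171e+01  3.000e-02] turn [ -0.    0.  111.4]
```

Stem axis is about (0.4767, 0.1502), with the ridge yaw near 0°. The knob axis is about (0.440, -0.263), yaw about 42.5° (11 mm from the coaster's middle, so plausible). Moving over the knob.

```bash
python3 -m handwheel '[[[1,-5.1,-6.2,0,0,0,10],[1,-10,-12,0,0,0,20],[1,-15,-18.5,0,0,0,30],[1,-20,-24.5,0,0,0,40],[1,-25,-30.5,0,0,0,50],[1,-30,-36.5,0,0,0,60],[1,-35,-42.5,0,0,0,70],[1,-40,-48.5,0,0,0,80],[1,-45,-54.5,0,0,0,90],[1,-48,-58,0,0,0,100]]]'; python3 -c "
from h import *
goal([.4402,-.2627,.11],-47.5)"
```

```text
time_s: 1.75
eef_pos: [0.3984, -0.0939, 0.2318]
eef_rot: [0.001, 0.893, 0.45, 0.001]
wrist_force: [1.0, -0.2, -0.5]
opening: 1.005
grasp_force: 0.0
t 1.75 pos [ 0.3984 -0.0939  0.2318] F [ 1.  -0.2 -0.5] open 1.005 grip 0.0
shift cm [-11.09  13.38  12.2 ] turn [ 0.1 -0.  11. ]
```

```bash
python3 -m handwheel '[[[1,0,0,0,0,0,0],[1,0,0,0,0,0,0],[1,0,0,0,0,0,0],[1,0,0,0,0,0,0]]]' >/dev/null; python3 -c "
from h import *
goal([.4402,-.2627,.11],-47.5)"
```

```text
t 2.25 pos [ 0.3981 -0.0904  0.2314] F [ 0.3 -0.1 -0.3] open 0.996 grip 0.0
shift cm [-11.47  13.52  12.14] turn [ 0.  -0.  11.5]
```

```bash
python3 -m handwheel '[[[1,-3,3.5,3,0,0,6],[1,-6,7,6,0,0,11.5],[1,-9,10.5,9,0,0,11.5],[1,-11.5,13.5,12,0,0,11.5],[1,-11.5,13.5,12.1,0,0,11.5],[1,-11.5,13.5,12.1,0,0,11.5],[1,-11.5,13.5,12.1,0,0,11.5],[1,-11.5,13.5,12.1,0,0,11.5]]]' >/dev/null; python3 - <<'E'
from h import *
goal([.4402,-.2627,.010],-47.5)
C=cam('top');S=cam('side')
up=lambda a:cv2.resize(a,(400,400),interpolation=cv2.INTER_CUBIC)
cv2.imwrite('pics/over.png',np.hstack([up(C[0]['frame'][220:320,330:430]),up(S[0]['frame'][250:350,295:395])]))
E
```

```text
t 3.25 pos [ 0.44   -0.2636  0.1116] F [-0.3  0.8 -0.3] open 1.002 grip 0.0
shift cm [ 0.07 -0.07 10.16] turn [ 0.1 -0.  -0. ]
```

View pics/over.png

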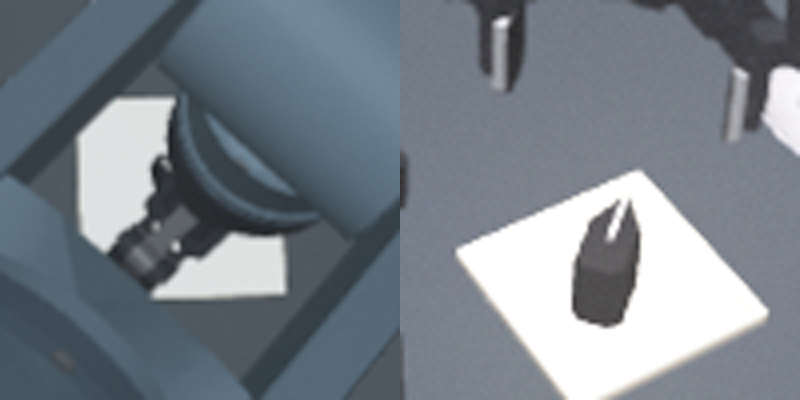

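The fingers straddle the knob: the side crop shows them either side, with the knob at about (605,270) in that picture. Descend and close.

```bash
python3 -m handwheel '[[[1,0.05,-0.05,4,0,0,0],[1,0.05,-0.05,8,0,0,0],[1,0.05,-0.05,10.1,0,0,0],[1,0.05,-0.05,10.1,0,0,0],[1,0.05,-0.05,10.1,0,0,0],[-1,0.05,-0.05,10.1,0,0,0],[-1,0.05,-0.05,10.1,0,0,0],[-1,0.05,-0.05,10.1,0,0,0],[-1,0.05,-0.05,10.1,0,0,0],[-1,0.05,-0.05,10.1,0,0,0]]]'
python3 -m handwheel '[[[-1,0,0,0,0,0,0],[-1,0,0,0,0,0,0]]]'
```

```text
time_s: 4.6
eef_pos: [0.4398, -0.2638, 0.0098]
eef_rot: [0.0, 0.932, 0.361, 0.0]
wrist_force: [-0.2, 0.0, 5.2]
opening: 0.267
grasp_force: 59.0
time_s: 4.85
eef_pos: [0.4398, -0.2637, 0.0098]
eef_rot: [0.0, 0.932, 0.361, 0.0]
wrist_force: [-1.7, 0.5, 6.3]
opening: 0.276
grasp_force: 59.0
```

```bash
python3 -m handwheel '[[[-1,0,0,-3,0,0,0],[-1,0,0,-8,0,0,0],[-1,0,0,-13,0,0,0],[-1,0,0,-19,0,0,0],[-1,0,0,-19,0,0,0],[-1,0,0,-19,0,0,0],[-1,0,0,-19,0,0,0]]]'; python3 - <<'E'
from h import *
goal([.4767,.1502,.19],-90)
S=cam('side'); cv2.imwrite('pics/lift.png',S[0]['frame'])
E
```

```text
time_s: 5.72
eef_pos: [0.4384, -0.2624, 0.1971]
eef_rot: [-0.002, 0.932, 0.362, -0.001]
wrist_force: [0.4, -0.3, -0.8]
opening: 0.272
grasp_force: 58.7
t 5.725 pos [ 0.4384 -0.2624  0.1971] F [ 0.4 -0.3 -0.8] open 0.272 grip 58.7
shift cm [ 30.64 -27.89   0.81] turn [-0.2  0.1 42.4]
```

View pics/lift.png

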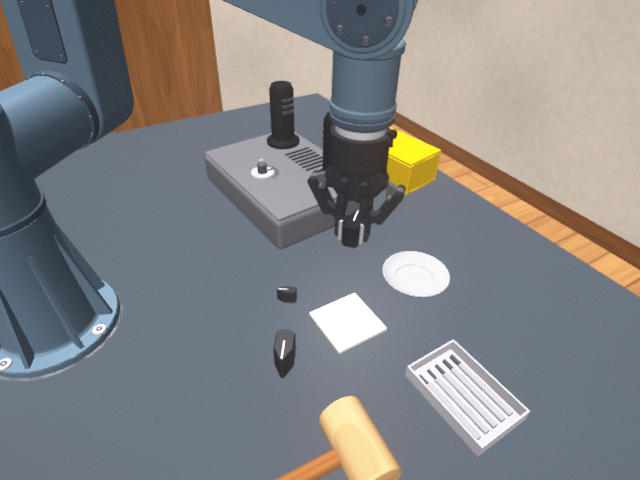

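The side view shows the knob held upright between the fingers at (352,228), and the coaster is now empty at (347,321). Carrying it over to above the stem.

```bash
python3 -m handwheel '[[[-1,3.1,-2.8,0,0,0,5],[-1,7.1,-6.5,0,0,0,11],[-1,11.2,-10.2,0,0,0,17],[-1,15.3,-13.9,0,0,0,23],[-1,19.4,-17.6,0,0,0,29],[-1,23.5,-21.3,0,0,0,35],[-1,27,-24.6,0,0,0,40],[-1,30.6,-27.9,0,0,0,42.4],[-1,30.6,-27.9,0.8,0,0,42.4],[-1,30.6,-27.9,0.8,0,0,42.4]]]'>/dev/null;python3 -m handwheel '[[[-1,0,0,0,0,0,0],[-1,0,0,0,0,0,0],[-1,0,0,0,0,0,0],[-1,0,0,0,0,0,0]]]' >/dev/null; python3 - <<'E'
from h import *
goal([.4767,.1502,.15],-90)
S=cam('side');C=cam('top')
up=lambda a:cv2.resize(a,(400,400),interpolation=cv2.INTER_CUBIC)
cv2.imwrite('pics/above.png',np.hstack([up(C[0]['frame'][200:300,105:205]),up(S[0]['frame'][85:185,210:310])]))
E
```

```text
t 7.525 pos [0.4776 0.1486 0.1915] F [-0.7  0.4 -0.3] open 0.269 grip 58.9
shift cm [-0.09 -0.15  4.15] turn [-0.  -0.  -0.1]
```

View pics/above.png

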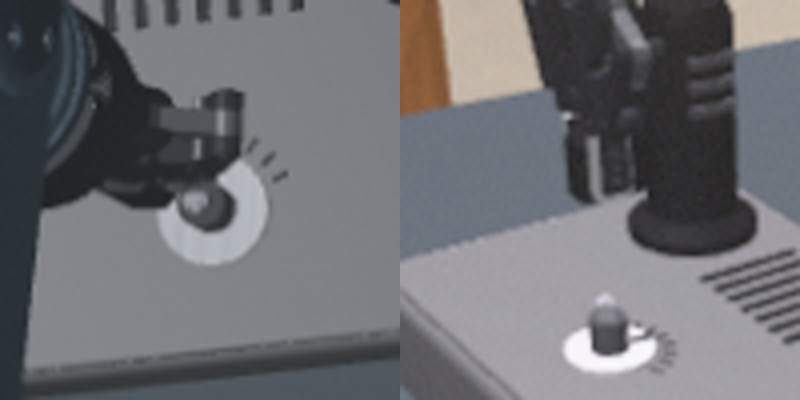

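The crops show the knob held above the stem, its lower edge at about side pixel (257,134), with the stem shaft below it at (262,167). I check the knob against the TCP with depth.

```bash
python3 - <<'E'
from h import *
S=cam('side'); f=S[0]['frame'].max(2)
np.set_printoptions(linewidth=250)
print(f[112:138,248:274])
v,u=np.mgrid[112:138,248:274]; P=dep(S,np.c_[u.ravel(),v.ravel()]).reshape(26,26,3)
print((P[...,0]*1000).astype(int)[::2]); print((P[...,1]*1000).astype(int)[::2]); print((P[...,2]*1000).astype(int)[::2])
E
```

```text
[[121 100  77  68  66  53  55  51  52  55  58  53  54  50  50  45  52  67  77  81  72  63  52  48  52  45]
 [125 123 131 143 118  75  58  57  55  51  55  55  49  54  54  49  56  77  83  80  76  65  55  50  45  49]
 [127 128 146 156 115  73  58  53  53  56  53  53  48  49  49  44  58  65  66  64  64  60  56  49  44  46]
 [128 126 128 109  47  50  50  53  54  55  53  52  58  55  49  46  53  57  60  58  57  59  53  48  44  46]
 [126 127 129 110  48  50  56  50  57  57  55  57  56  49  52  46  51  55  57  55  52  52  50  48  47  47]
 [127 127 130 112  62  58  54  56  55  49  54  53  54  49  51  48  51  48  52  47  43  49  46  45  45  43]
 [127 130 126 106  62  60  59  60  70  79  62  64  51  49  48  45  50  48  46  44  49  46  44  43  42  44]
 [129 128 115  80  48  58  61  62  92 117 103  86  54  47  46  46  42  44  54  54  47  46  41  40  41  46]
 [127 126 112  73  48  54  58  56  92 131 137 105  49  45  50  47  50  54  70  71  46  44  42  42  42  46]
 [126 127 111  70  43  44  51  56  82 122 140 118  55  51  55  52  53  54  73  76  45  43  42  42  40  42]
 [128 126 112  70  47  46  47 
[... 5158 characters left out ...]
 219 221 220 219 220 219 218 217 212 209 209 206 206 204]
 [  0  -2   0   0 207 209 211 212 212 213 215 214 214 217 218 216 214 215 213 214 206 205 203 202 201 200]
 [ -1  -3  -1   0 201 204 207 207 207 208 209 210 208 211 211 211 207 210 210 209 202 201 199 197 197 195]
 [ -3  -1   2   0 198 200 200 201 203 202 204 206 205 205 208 207 204 204 204 204 201 196 195 194 192 192]
 [ -2   1   1   1 192 193 196 198 199 198 200 200 201 202 203 201 200 200 198 196 195 192   3   1 120 123]
 [  1   2   0   2   3   2 190 192 193 192 193 196 195 194 193 193 193 193  91  92  92  91  90 104 114 118]
 [ -1   1   1   2   0   3   1   4   1   2  92  91  92  90  91  93  92  89  90  91  98 102 101 107 108 112]]
```

```bash
python3 -m handwheel '[[[-1,-0.2,-0.15,3,0,0,0],[-1,-0.2,-0.15,5.5,0,0,0],[-1,-0.2,-0.15,5.9,0,0,0],[-1,-0.2,-0.15,5.9,0,0,0],[-1,-0.2,-0.15,5.9,0,0,0]]]' >/dev/null; python3 - <<'E'
from h import *
goal([.4755,.1502,.1158],-90)
S=cam('side');C=cam('top')
up=lambda a:cv2.resize(a,(400,400),interpolation=cv2.INTER_CUBIC)
cv2.imwrite('pics/near.png',np.hstack([up(C[0]['frame'][228:278,130:180]),up(S[0]['frame'][135:185,235:285])]))
E
```

```text
t 8.3 pos [0.4764 0.1506 0.1335] F [ 0.2  0.4 -0.9] open 0.27 grip 58.9
shift cm [-0.09  0.04  1.77] turn [-0.  -0.1 -0. ]
```

View pics/near.png

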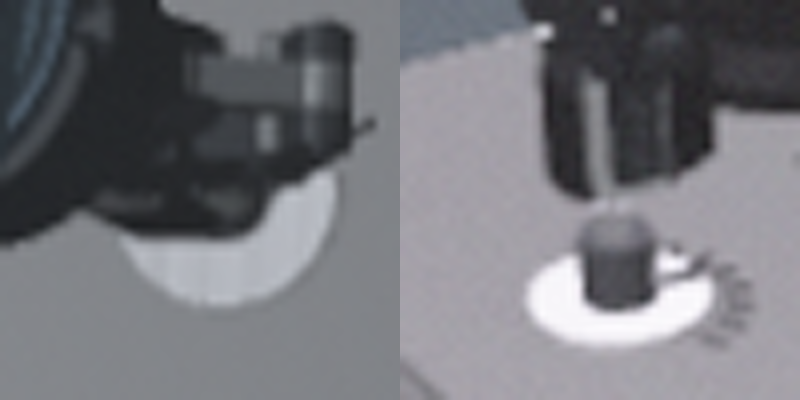

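Side crop: knob bottom-left edge at about (545,180), shaft tip bright at (612,205), collar from 578 to 655. The knob has not touched yet. I project the known geometry to compare.

```bash
python3 - <<'E'
from h import *
S=cam('side'); c,K,D,T=S; Ti=np.linalg.inv(T)
def pr(P):
    q=cv2.projectPoints(np.array(P,float),cv2.Rodrigues(Ti[:3,:3])[0],Ti[:3,3],K,D)[0].reshape(-1,2); return q.round(2), np.round((q+.5-[235,135])*8+[400,0],0)
ax=np.array([.4767,.1502])
for n,p in dict(seat=[*ax,.114],top=[*ax,.126],collarL=[ax[0]-.0101,ax[1]+.0042,.114],collarR=[ax[0]+.0101,ax[1]-.0042,.114]).items(): print(n,*pr([p]))
o=status.get_obs()['eef_pos']
for dx in(0,.002):
    for k in [(-.018,.008),(-.018,.006),(-.018,-.008),(-.013,.012),(-.013,-.012),(.012,-.012)]:
        print(dx,k,*pr([[o[0]+dx+k[0],o[1]+k[1],o[2]-.002]]))
f=c['frame'].max(2); np.set_printoptions(linewidth=200)
print(f[150:180,250:276])
E
```

```text
seat [[261.43 163.73]] [[615. 234.]]
top [[261.08 159.  ]] [[613. 196.]]
collarL [[256.56 163.99]] [[576. 236.]]
collarR [[266.29 163.48]] [[654. 232.]]
0 (-0.018, 0.008) [[251.69 157.29]] [[538. 182.]]
0 (-0.018, 0.006) [[252.06 157.66]] [[540. 185.]]
0 (-0.018, -0.008) [[254.62 160.32]] [[561. 207.]]
0 (-0.013, 0.012) [[253.04 156.03]] [[548. 172.]]
0 (-0.013, -0.012) [[257.45 160.56]] [[584. 209.]]
0 (0.012, -0.012) [[267.75 157.95]] [[666. 188.]]
0.002 (-0.018, 0.008) [[252.52 157.08]] [[544. 181.]]
0.002 (-0.018, 0.006) [[252.88 157.46]] [[547. 184.]]
0.002 (-0.018, -0.008) [[255.45 160.11]] [[568. 205.]]
0.002 (-0.013, 0.012) [[253.86 155.83]] [[555. 171.]]
0.002 (-0.013, -0.012) [[258.28 160.35]] [[590. 207.]]
0.002 (0.012, -0.012) [[268.57 157.75]] [[673. 186.]]
[[166 167 135  57  48  49  48  72 112 142 119  60  57  52  56  56  52  69  73  47  42  43  41  54 123 165]
 [168 169 134  65  46  46  46  64 109 143 122  66  55  50  59  60  53  75  77  47  44  45  40  52 124 166]
 [166 168 137  60  48  47  45  57 106 141 126  77  57  54  55  60  57  76  80  45  47  48  38  53 121 167
[... 2191 characters left out ...]
 100 128 144 184 233 246 250 250 250 250 246 209 153 152]
 [164 202 244 250 250 249 249 249 246 236 226 225 225 231 234 244 250 250 250 250 250 246 216 166 152 140]
 [170 177 212 238 247 248 249 249 249 249 250 249 250 250 250 250 250 250 250 246 231 202 166 162 152 133]
 [168 169 172 194 224 240 245 248 249 249 250 250 250 250 250 249 244 241 234 209 169 153 147 148 157 154]
 [172 170 169 168 178 203 221 224 231 236 236 236 236 234 232 223 210 195 177 160 163 167 152 131 138 141]
 [171 168 169 169 171 175 178 178 187 197 200 194 194 192 180 173 168 166 170 167 170 168 163 157 150 147]
 [170 170 170 171 168 170 171 170 174 175 174 174 174 172 173 170 170 168 170 168 168 170 169 169 168 170]]
```

```bash
python3 -m handwheel '[[[-1,-0.12,0.04,0,0,0,0],[-1,-0.12,0.04,0.3,0,0,0],[-1,-0.12,0.04,0.5,0,0,0],[-1,-0.12,0.04,0.7,0,0,0],[-1,-0.12,0.04,0.8,0,0,0],[-1,-0.12,0.04,0.9,0,0,0],[-1,-0.12,0.04,0.9,0,0,0]]]'
```

```text
time_s: 9.32
eef_pos: [0.4742, 0.1501, 0.1232]
eef_rot: [0.0, 1.0, -0.0, -0.0]
wrist_force: [-0.6, 1.3, 0.2]
opening: 0.273
grasp_force: 58.9
```

```bash
python3 -m handwheel '[[[-1,0,0,0.1,0,0,0],[-1,0,0,0.2,0,0,0],[-1,0,0,0.3,0,0,0],[-1,0,0,0.4,0,0,0],[-1,0,0,0.4,0,0,0]]]'; python3 -m handwheel '[[[-1,0,0,0.1,0,0,0],[-1,0,0,0.2,0,0,0],[-1,0,0,0.3,0,0,0],[-1,0,0,0.3,0,0,0]]]'
```

```text
time_s: 9.95
eef_pos: [0.4741, 0.1501, 0.1192]
eef_rot: [0.0, 1.0, -0.0, -0.0]
wrist_force: [0.2, 0.2, 0.1]
opening: 0.273
grasp_force: 58.9
time_s: 10.45
eef_pos: [0.4741, 0.1501, 0.1162]
eef_rot: [0.0, 1.0, -0.0, -0.0]
wrist_force: [-0.2, -0.6, -1.2]
opening: 0.269
grasp_force: 58.9
```

```bash
python3 -m handwheel '[[[-1,0,0,0.1,0,0,0],[-1,0,0,0.2,0,0,0],[-1,0,0,0.2,0,0,0],[-1,0,0,0.2,0,0,0]]]'; python3 - <<'E'
from h import *
S=cam('side')
cv2.imwrite('pics/seat.png',cv2.resize(S[0]['frame'][135:185,235:285],(500,500),interpolation=cv2.INTER_CUBIC))
E
```

```text
time_s: 10.95
eef_pos: [0.4743, 0.1501, 0.1145]
eef_rot: [0.0, 1.0, -0.0, 0.0]
wrist_force: [-1.3, 0.9, 4.0]
opening: 0.272
grasp_force: 59.2
```

View pics/seat.png

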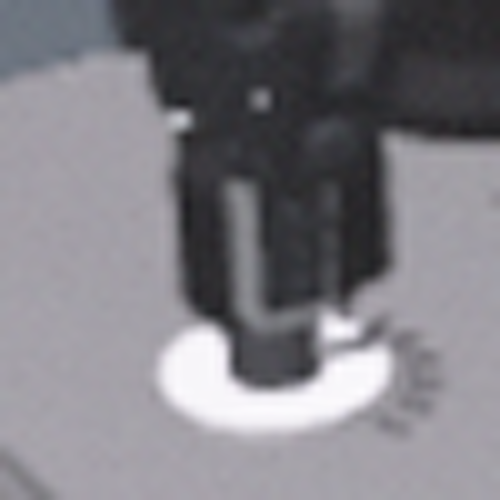

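The knob is down on the collar: its lower edge meets the collar at about (270,320) in the crop, with nothing of the shaft showing. The force set in at the expected height. Pressing on.

```bash
python3 -m handwheel '[[[-1,0,0,0.1,0,0,0],[-1,0,0,0.2,0,0,0],[-1,0,0,0.3,0,0,0],[-1,0,0,0.4,0,0,0],[-1,0,0,0.4,0,0,0],[-1,0,0,0.4,0,0,0],[-1,0,0,0.4,0,0,0],[-1,0,0,0.4,0,0,0]]]'; python3 -m handwheel '[[[-1,0,0,0,0,0,0],[-1,0,0,0,0,0,0],[-1,0,0,0,0,0,0]]]'; python3 - <<'E'
from h import *
S=cam('side')
cv2.imwrite('pics/press.png',cv2.resize(S[0]['frame'][135:185,235:285],(500,500),interpolation=cv2.INTER_CUBIC))
E
```

```text
time_s: 12.0
eef_pos: [0.4744, 0.1501, 0.1107]
eef_rot: [0.0, 1.0, -0.0, 0.0]
wrist_force: [-2.4, 0.7, 7.8]
opening: 0.275
grasp_force: 59.8
time_s: 12.38
eef_pos: [0.4744, 0.1501, 0.1107]
eef_rot: [0.0, 1.0, -0.0, 0.0]
wrist_force: [-1.8, -0.4, 7.4]
opening: 0.268
grasp_force: 59.8
```

View pics/press.png

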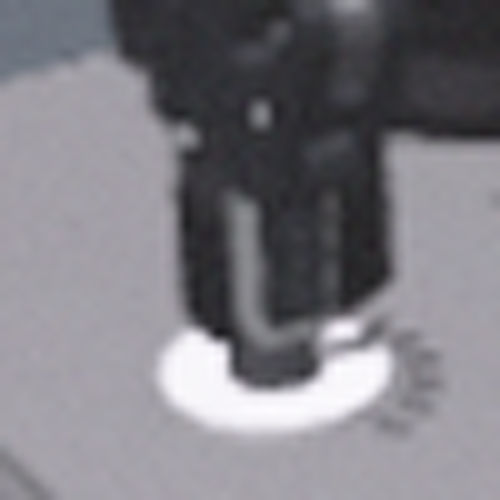

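The knob moved down with the collar (lower edge now at about (270,335)). The force puts the travel near 4–4.7 mm, so I push a little more for margin.

```bash
python3 -m handwheel '[[[-1,0,0,0.07,0,0,0],[-1,0,0,0.07,0,0,0],[-1,0,0,0.07,0,0,0],[-1,0,0,0.07,0,0,0]]]'; python3 -m handwheel '[[[-1,0,0,0,0,0,0],[-1,0,0,0,0,0,0]]]'
```

```text
time_s: 12.92
eef_pos: [0.4744, 0.1501, 0.1101]
eef_rot: [0.0, 1.0, -0.0, 0.0]
wrist_force: [-2.8, -0.7, 8.5]
opening: 0.272
grasp_force: 59.8
time_s: 13.18
eef_pos: [0.4744, 0.1501, 0.1101]
eef_rot: [0.0, 1.0, -0.0, 0.0]
wrist_force: [-3.6, -0.7, 9.5]
opening: 0.265
grasp_force: 59.8
```

```bash
python3 -c "
from bench import ctrl
print(ctrl.hand_in())"
```

```text
the job is handed in; nothing more can be done
None
```

The job is handed in, with no verdict returned: the knob is seated on the D-stem, still gripped (about 60 N) and held down about 5 mm of the 6 mm travel (estimated from 9 N of spring force and tool height), at about 13 s; no move went near the pie plate, mallet or tin.

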